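# Hang the slotted brush hanger on the drying stand

## Task

Take the steel brush hanger out of its parking block and hang it on the headed pin of the drying stand: bring the open mouth of its slot sideways over the pin, feeling for the pin's height, slide it in to the end of the slot and let the notch settle down on the pin, so that the hanger hangs free and upright when you let go. Work gently, without forcing the hanger against the stand, and leave the other things on the worktop where they are.

Things in the scene. Friction and masses are not known exactly. Their poses are not given: they have to be found in the camera images.
- hanger_grip (a point): Centre of the black grip at the top of the hanger: a block 14 (x) x 40 (y) x 44 (z) mm, to be taken from above across its 14 mm. 168 mm above the hanger's lower edge. Hanger axes: x through the plate, y towards the slot's open mouth, z up. Below the grip a neck 30 mm wide runs down to z = 118 mm above the lower edge.
- hanger: The hanger, loose, about 0.26 kg: flat upright steel plate 6 mm thick (x), 190 mm high, standing in the parking block at the start. Origin: middle of its lower edge, 168 mm below hanger_grip, same axes. Lower plate y = -39 to +35 mm, z = 0 to 84. Three rods for brushes at z = 48 stick out 22 mm from the plate's middle, front and back.
- hanger_notch (a point): Middle of the notch's top, 106 mm above the hanger's lower edge, 62 mm below hanger_grip; it comes to rest on top of the pin. Hanger frame: level slot z = 84 to 98 mm, closed at y = -7, open at the +y edge. Over it an arm (underside z = 98, top 118) reaches to y = +62, 27 mm past the lower plate. At the closed end the notch rises from the slot's roof, y = -7 to +7, up to z = 106.
- stand: Drying stand, fixed; origin: centre of its foot's underside (foot 140 x 160 x 12 mm); x points from the pin's head back to the column, z up. Column 20 x 28 mm at x = +30 mm, 173 mm high. A black clamp on it (front face at x = +10 mm) carries the level pin, which points to -x at y = 0. Hung rightly, the hanger's axes are parallel to the stand's, so it slides in towards the stand's +y.
- pin_foot (a point): Point on top of the stand's foot, 12 mm over the worktop, straight below the middle of the bare pin (stand x = -20 mm). Pin 10 mm in diameter, bare for 16 mm along x between a 22 mm collar behind and a 22 mm head (4 mm thick) in front. The clamp's height differs every time and is not measured: pin axis 124 to 156 mm above the worktop; find it by touch. The pin does not yield.
- rack: The parking block, a grey slotted block 50 x 110 x 32 mm, fixed; origin at the centre of its underside. The hanger stands 8 mm above the worktop in its 24 mm deep slot (11 mm wide, along the block's y), with about 12 mm of room lengthways.
- dye_bottle: The foremost of the amber bottles with black caps, alone near the middle of the worktop, 43 mm in diameter, 117 mm high, loose; origin at its underside. Bystander.
- tape: Roll of masking tape lying flat, 100 mm in diameter, 25 mm high, loose; origin at its underside. Bystander.
- timer: White round twist timer, 63 mm in diameter, 36 mm high, loose; origin at its underside. Bystander.
There are look-alikes about, which are no part of the job. There is more than one size of the hanger; the job needs the largest.

How it is judged:
On the way, in this order (a step that is already met when the one before it is completed fails the run):
1. the hanger has been lifted clear of the parking block (distance of hanger_notch from where it was at the start of the episode above 0.04 m and contact force between hanger and rack below 0.05 N), for 0.1 s.
2. the hanger's slot is sideways over the pin, its notch still short of it (y of hanger_notch in the frame of stand between -0.045 and -0.008 m and x of hanger_notch in the frame of stand between -0.029 and -0.011 m and z of hanger_notch in the frame of stand between 0.125 and 0.178 m), for 0.05 s.
At the end, for the whole second after the job is handed in: The hanger hangs at rest by its notch on the stand's pin: the notch is within 5 mm of the pin's axis sideways, between collar and head, at the pin's height, the hanger upright to 0.12 rad and square to the pin to 0.35 rad, carried by the stand and released (y of hanger_notch in the frame of stand between -0.005 and 0.005 m and x of hanger_notch in the frame of stand between -0.028 and -0.012 m and z of hanger_notch in the frame of stand between 0.123 and 0.166 m and angle between hanger's own z axis and vertical below 0.12 rad and angle between the x axis of hanger and the x axis of stand, either way round below 0.35 rad and contact force between hanger and stand above 0.5 N and linear speed of hanger below 0.05 m/s); the robot touches nothing.
It fails at once if the hanger is forced against the stand with more than 20 N (contact force between hanger and stand above 20 N).
It fails at once if the robot itself pushes the stand with more than 5 N (contact force between any of the arm, the fingers and stand above 5 N).
It fails at once if a bystander (the foremost amber bottle, the tape roll or timer) is moved more than 20 mm (distance of any of dye_bottle, tape, timer from where it was at the start of the episode above 0.02 m).
It also fails if it takes over 58 s, if anything falls off the work surface, if the arm or the gripper's body presses on something with over 40 N, if the wrist force passes 120 N, or if a joint passes its speed limit or range.

## Robot

A 6-joint arm with a two-finger parallel gripper is mounted at the origin on a cart in front of the work surface, level with it; the furniture and walls round the work are solid. World frame = base frame: x ahead of the robot, y to its left, z up, the work surface at z = 0. Lengths are in m, angles in rad, forces in N, time in s.
With the tool pointing down it reaches from about 0.3 to 0.775 m from the base axis. Payload 14.6 kg.
Tool frame: the origin (TCP) lies at the very end of the fingers, on their centre line; the grasp point (between the pads) lies 19 mm behind it; z points along the fingers, y is the line along which they close (so a half turn about z gives the same grasp; the last joint's range is limited). The gripper opens to 94 mm and grips with 3 to 60 N. Pads are 16 mm wide; open, the fingers measure 119 mm over their backs; the gripper's body (75 mm by 177 mm) begins 78 mm behind the grasp point.
Start: joints at [-1.354, 0.3, 1.521, -0, 1.321, -0.067], TCP at [0.154, -0.528, 0.205] pointing down, gripper open.
Joint ranges: [-3.03, 3.03], [-0.79, 2.21], [0.23, 2.52], [-1.04, 4.18], [0, 3.07], [-2.55, 2.55]. Speed limits (rad/s): [2.22, 2.22, 2.57, 3.14, 3.14, 3.14].

## Interface

Orientations are given as [roll, pitch, yaw] about the fixed x, y, z axes, in that order (R = Rz(yaw) Ry(pitch) Rx(roll)).
In Python, from station import ctrl gives the robot as it stands. The module is installed in compiled form; this text tells all that it offers.
- The arm moves only by the tool play_rows, never from a script. Its argument "commands" is a list of rows, each a list of 7 numbers: the shift along the tool's x, y, z in m, then the turn, a rotation vector about the tool's x, y, z in degrees, then the closure, from -1 (fully open) to 1 (shut). A call has 1 to 20 rows; each row shifts and turns the commanded pose from where the row before left it, along the tool's axes as they then stand; what a row does not reach is not made up. A row lasts 1/12 s, in which the tool goes at most 41.7 mm and 7.16 degrees, less where a joint would pass 70% of its speed; a pose out of reach is approached as far as the arm can. A call is refused whole if a number of a shift passes 0.0417 or a number of a turn 7.16, either way. A call with a gripper value outside its range is refused whole. The fingers move at their own pace and stop on an object; "force" is the grip in N (left out, the last holds). Time passes only in rows, so rows that do not move let the fingers close. It gives the time, the measured TCP pose, the force, the opening and the grip force at its end, in the units of the state.
- ctrl.get_obs(): the state, without advancing time (a new reading comes with each control period).
- ctrl.camera(name): name is "scene" or "top" or "wrist"; returns the picture (384x512x3 uint8, blue, green, red); there is no depth.
- ctrl.camera_model(name): a dict with "fx", "fy", "cx", "cy" (pixels), "distortion" ([k1, k2, p1, p2, k3] as OpenCV has them; the pictures are not rectified), "rvec" (rotation vector, rad) and "tvec" (3), from world to camera coordinates, as OpenCV has them. Camera axes: x right, y down, z forward; pixel columns grow to the right and rows downward; lengths in m; the calibration is good to about 2 mm. A picture is of the moment at which its call begins: read the wrist's pose just before it. camera_model takes no time and is no camera call; for the wrist camera it gives the pose at the moment of the call.
- ctrl.hand_in(): hands the job in; it is judged then, once.
The state is a dict: "time_s": time; "qpos": joint angles; "joint_vel": joint speeds; "tau": joint torques, N m; "ee_pos": TCP position; "eef_rot": TCP orientation; "force": force on the tool from outside, world axes, zero at the start; "moment": the same for the moment, N m; "grip_width": finger opening in m; "grip_force": force on a finger pad.
Only numpy, scipy, OpenCV 4.12 (cv2) and the standard library are available. Lean on these libraries where they do the work, as an engineer would, in place of code of your own. Each camera call takes 0.05 s, during which the arm holds its last target. There are 200 camera calls.

## Working session

There is one attempt and no reset: what is moved stays moved. The work goes in short steps, Python scripts to look and compute and a tool call to move; the robot and the scene stay as the last step left them, time stands still between calls to the robot, and variables do not carry over. Pictures are saved under pics/ and viewed, at most 11 in all, crops included, and the job is handed in when it is done.

Besides the shell and the picture viewer there is one more tool, called after "Call:" as a command line: name --pt "numbers of a row" for each row, then --argument value for the rest. play_rows: Moves the arm, as the interface text tells. Its arguments: {"type":"object","properties":{"commands":{"type":"array","items":{"type":"array","items":{"type":"number"}}},"force":{"type":"number"}},"required":["commands"]}

```bash
mkdir -p pics; cat > h.py <<'E'
import numpy as np, cv2
from station import ctrl
from scipy.spatial.transform import Rotation as Ro
def ray(m,uv):
    K=np.array([[m['fx'],0,m['cx']],[0,m['fy'],m['cy']],[0,0,1]])
    p=cv2.undistortPoints(np.array([[uv]],float),K,np.array(m['distortion'],float))[0,0]
    R=cv2.Rodrigues(np.array(m['rvec'],float))[0]; t=np.array(m['tvec'],float)
    return -R.T@t, R.T@np.array([p[0],p[1],1])
def atz(m,uv,z):
    c,d=ray(m,uv); return c+d*(z-c[2])/d[2]
def proj(m,P):
    K=np.array([[m['fx'],0,m['cx']],[0,m['fy'],m['cy']],[0,0,1]])
    return cv2.projectPoints(np.array(P,float).reshape(-1,1,3),np.array(m['rvec'],float),np.array(m['tvec'],float),K,np.array(m['distortion'],float))[0][:,0]
E
python3 - <<'E'
from h import *
for n in ('scene','top'):
    im=ctrl.camera(n); cv2.imwrite(f'pics/{n}0.png',im); cv2.imwrite(f'pics/{n}0b.png',cv2.resize(im,(800,600),interpolation=cv2.INTER_CUBIC))
    m=ctrl.camera_model(n); print(n,ray(m,(256,192)),m['fx'])
print(ctrl.get_obs())
E
```

```text
scene (array([-0.35964106,  0.66263194,  0.72479205]), array([ 0.71938184, -0.50834925, -0.47341873])) 436.73294730275137
top (array([ 0.39993474, -0.01655232,  1.34615605]), array([ 0.10970423,  0.00462005, -0.99395968])) 436.64516511223894
{'time_s': 0.1, 'qpos': array([-1.35363211e+00,  3.00393074e-01,  1.52147377e+00,  9.57811788e-06,
        1.32069933e+00, -6.65913035e-02]), 'joint_vel': array([-0.00147454, -0.00090693, -0.00304618,  0.00159845,  0.00078284,
        0.0009687 ]), 'tau': array([-2.61201569e-05, -5.32643509e+01, -3.53286195e+01,  7.08928099e-02,
        2.34254653e-02, -4.97758651e-05]), 'ee_pos': array([ 0.15393708, -0.52779291,  0.20497453]), 'eef_rot': array([-3.14062191e+00, -7.40370033e-05,  2.83753110e-01]), 'force': array([0.20989537, 0.63158396, 0.75657708]), 'moment': array([0.03037616, 0.04100183, 0.02949498]), 'grip_force': 0.0, 'grip_width': 0.09412213917334651}
```

View pics/scene0b.png

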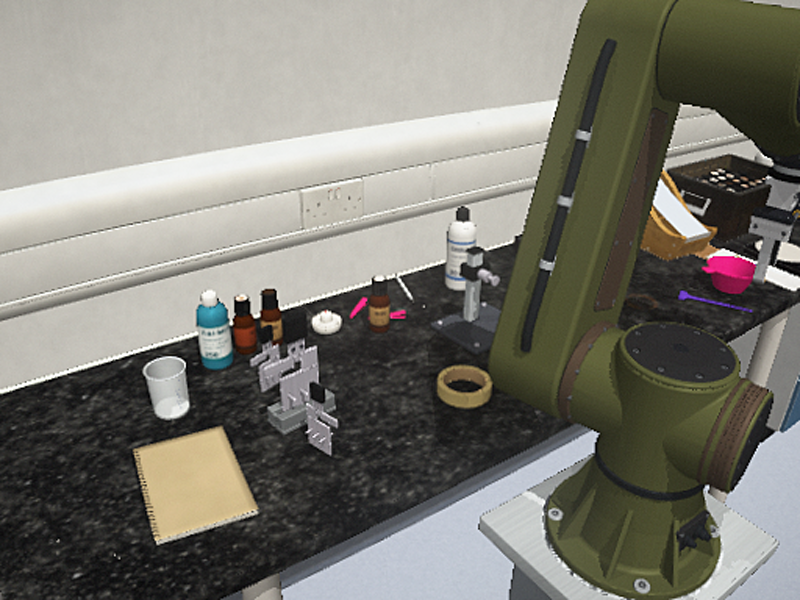

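View pics/top0b.png

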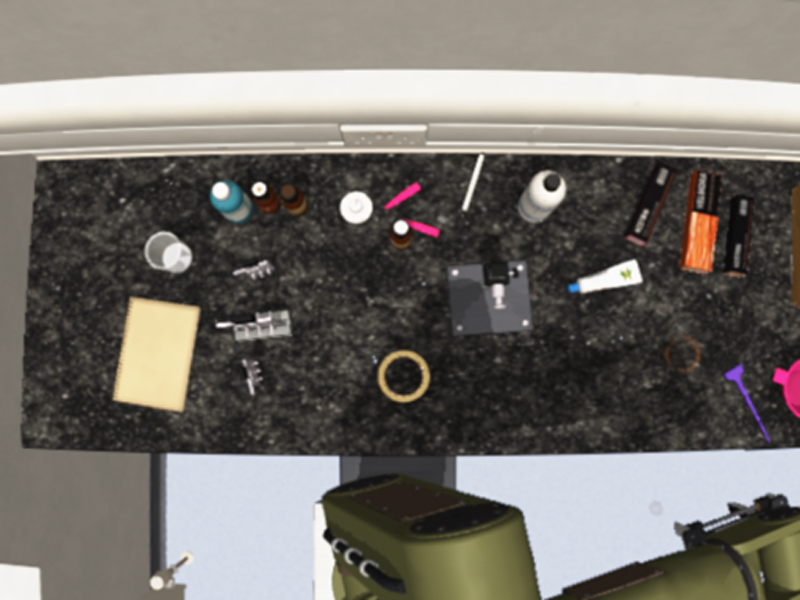

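The top view shows the stand near (490,297) with its pin pointing down in the image (-x). The rack with the large hanger is near (262,325), and there is a smaller look-alike on each side of it. Next I'll look at enlarged crops.

```bash
python3 - <<'E'
from h import *
im=cv2.imread('pics/top0.png')
a=im[155:265,130:210]; b=im[155:225,270:350]
A=cv2.resize(im[160:260,130:195],None,fx=6,fy=6,interpolation=cv2.INTER_CUBIC)
B=cv2.resize(im[158:228,275:345],None,fx=5.7,fy=5.7,interpolation=cv2.INTER_CUBIC)
o=np.zeros((600,800,3),np.uint8); o[:A.shape[0],:A.shape[1]]=A; o[:B.shape[0],395:395+B.shape[1]]=B
cv2.imwrite('pics/crop1.png',o)
s=cv2.imread('pics/scene0.png'); cv2.imwrite('pics/crop2.png',cv2.resize(s[200:300,155:225],None,fx=6,fy=6,interpolation=cv2.INTER_CUBIC))
E
```

```text
(no output)
```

View pics/crop1.png

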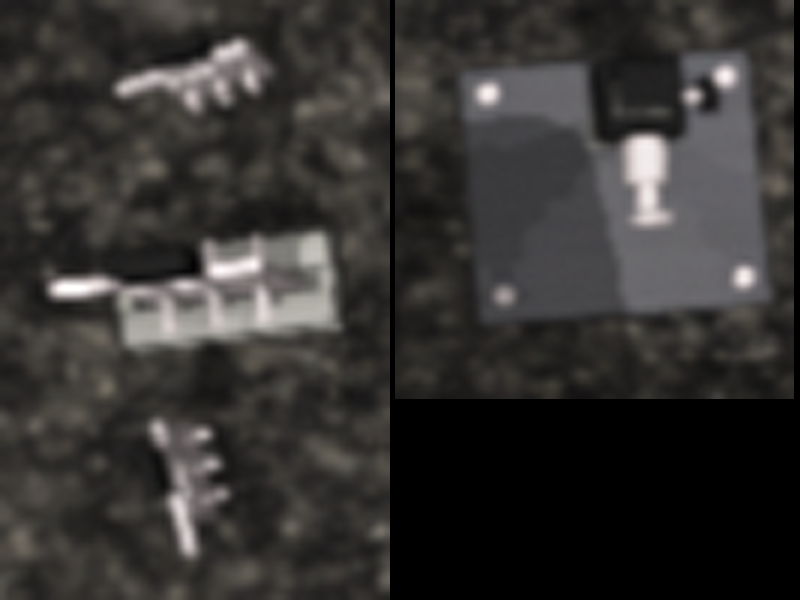

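View pics/crop2.png

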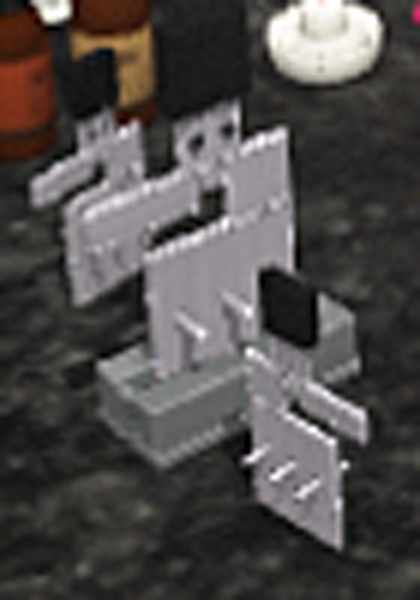

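The hanger's arm and mouth point left (+y), and so does the stand's +y. Now I'll get the poses.

```bash
python3 - <<'E'
from h import *
m=ctrl.camera_model('top')
A=lambda x,y:((x+.5)/6-.5+130,(y+.5)/6-.5+160)
B=lambda x,y:((x-395+.5)/5.7-.5+275,(y+.5)/5.7-.5+158)
c=np.array([atz(m,B(*p),.012) for p in [(460,72),(748,52),(770,298),(480,322)]])
print(c.round(4),'sides',np.linalg.norm(c-np.roll(c,-1,0),axis=1))
x=(c[0]+c[1]-c[2]-c[3]); y=(c[0]+c[3]-c[1]-c[2]); print('centre',c.mean(0),'yaw',np.degrees([np.arctan2(x[1],x[0]),np.arctan2(-y[0],y[1])]))
for h in (.124,.14,.156): print('head/collar',[atz(m,B(*p),h).round(4) for p in [(650,220),(646,160),(647,195)]])
print('rack',[atz(m,A(*p),.032).round(4) for p in [(330,232),(338,328),(122,292),(126,348)]])
print('arm tip',atz(m,A(47,288),.126),'arm near neck',atz(m,A(112,283),.126))
print('grip corners',[atz(m,A(*p),.198).round(4) for p in [(112,245),(200,245),(200,275),(110,280)]])
s=ctrl.camera_model('scene')
S=lambda x,y:((x+.5)/6-.5+155,(y+.5)/6-.5+200)
print('scene rack',[atz(s,S(*p),.032).round(4) for p in [(97,378),(162,430),(358,340)]])
print(ctrl.camera_model('wrist'))
o=ctrl.get_obs();print(o['ee_pos'])
for n in ('top','scene'):
  print(n,proj(ctrl.camera_model(n),[[.45,.37,.198]]))
E
```

```text
[[ 0.6151 -0.103   0.012 ]
 [ 0.6267 -0.2605  0.012 ]
 [ 0.4923 -0.27    0.012 ]
 [ 0.4794 -0.113   0.012 ]] sides [0.15797327 0.13470647 0.15751186 0.13609917]
centre [ 0.55337186 -0.18662247  0.012     ] yaw [4.11109376 4.44659802]
head/collar [array([ 0.5232, -0.1895,  0.124 ]), array([ 0.5531, -0.1879,  0.124 ]), array([ 0.5357, -0.1882,  0.124 ])]
head/collar [array([ 0.5216, -0.1872,  0.14  ]), array([ 0.5511, -0.1857,  0.14  ]), array([ 0.5339, -0.1859,  0.14  ])]
head/collar [array([ 0.52  , -0.1849,  0.156 ]), array([ 0.5491, -0.1834,  0.156 ]), array([ 0.5321, -0.1837,  0.156 ])]
rack [array([0.5255, 0.2065, 0.032 ]), array([0.4769, 0.2015, 0.032 ]), array([0.4946, 0.3128, 0.032 ]), array([0.4661, 0.31  , 0.032 ])]
arm tip [0.48952122 0.32554215 0.126     ] arm near neck [0.49204497 0.29418438 0.126     ]
grip corners [array([0.5036, 0.2763, 0.198 ]), array([0.5037, 0.2365, 0.198 ]), array([0.4903, 0.2362, 0.198 ]), array([0.4879, 0.2768, 0.198 ])]
scene rack [array([0.4972, 0.3229, 0.032 ]), array([0.4499, 0.3153, 0.032 ]), array([0.4596, 0.2148, 0.032 ])]
{'fx': 342.63985395840166, 'fy': 342.63985395840166, 'cx': 253.67665700649016, 'cy': 193.14539782642015, 'distortion': array([-0.04859707,  0.        ,  0.        ,  0.        ,  0.        ]), 'rvec': array([-2.35215811,  1.76359368,  0.21857625]), 'tvec': array([-0.54832454, -0.02332961,  0.39055738])}
[ 0.15393708 -0.52779291  0.20497453]
top [[113.59392229 220.19656163]]
scene [[154.70401205 221.62298181]]
```

The stand centre is at (0.553,-0.187) with yaw about 4.3°. Its foot sides measure 158/135 mm, close to the given 160/140. The hanger grip is near (0.496,0.257) with yaw about 5°. I'll move above it for a close look.

Call:
play_rows --pt "0 0 -0.03 0 0 0 -1" --pt "0.01 -0.01 -0.03 0 0 0 -1" --pt "0.025 -0.03 -0.01 0 0 0 -1" --pt "0.025 -0.03 -0.01 0 0 0 -1" --pt "0.025 -0.03 -0.01 0 0 0 -1" --pt "0.025 -0.03 -0.01 0 0 0 -1" --pt "0.025 -0.03 -0.01 0 0 0 -1" --pt "0.025 -0.03 0 0 0 0 -1" --pt "0.025 -0.03 0 0 0 0 -1" --pt "0.025 -0.03 0 0 0 0 -1" --pt "0.025 -0.03 0 0 0 0 -1" --pt "0.025 -0.03 0 0 0 0 -1" --pt "0.025 -0.03 0 0 0 0 -1" --pt "0.025 -0.03 0 0 0 0 -1" --pt "0.025 -0.03 0 0 0 0 -1" --pt "0.025 -0.03 0 0 0 0 -1" --pt "0.025 -0.03 0 0 0 0 -1" --pt "0.025 -0.03 0 0 0 0 -1" --pt "0.025 -0.03 0 0 0 0 -1" --pt "0.025 -0.03 0 0 0 0 -1"

```text
time_s: 1.77
ee_pos: [0.4418, 0.131, 0.3152]
eef_rot: [3.142, 0.0, 0.284]
force: [0.6, -0.9, -0.1]
grip_width: 0.0939
grip_force: 0.0
```

Call:
play_rows --pt "0.025 -0.03 0 0 0 -7 -1" --pt "0 0 0 0 0 -7 -1" --pt "0 0 0 0 0 -7 -1" --pt "0 0 0 0 0 -7 -1" --pt "0 0 0 0 0 -7 -1" --pt "0 0 0 0 0 -7 -1" --pt "0 0 0 0 0 -7 -1" --pt "0 0 0 0 0 -7 -1" --pt "0 0 0 0 0 -7 -1" --pt "0 0 0 0 0 -7 -1" --pt "0 0 0 0 0 -7 -1" --pt "0 0 0 0 0 -1.7 -1" --pt "0 0 0 0 0 0 -1" --pt "0 0 0 0 0 0 -1"

```text
time_s: 2.93
ee_pos: [0.4571, 0.1646, 0.3152]
eef_rot: [-3.141, 0.0, 1.656]
force: [-0.8, 0.1, 0.3]
grip_width: 0.094
grip_force: 0.0
```

```bash
python3 - <<'E'
from h import *
o=ctrl.get_obs();print(o['time_s'],o['ee_pos'],o['eef_rot'],o['qpos'])
m=ctrl.camera_model('wrist')
im=ctrl.camera('wrist');cv2.imwrite('pics/w1.png',im);cv2.imwrite('pics/w1b.png',cv2.resize(im,(800,600),interpolation=cv2.INTER_CUBIC))
print(ray(m,(256,192)), proj(m,[[.496,.2565,.198],[.496,.2565,.05],[.49,.3255,.126]])*800/512)
E
```

```text
2.9333 [0.45713724 0.16459122 0.3152455 ] [-3.14119599e+00  8.24303931e-05  1.65574673e+00] [ 2.70201259e-01  9.19551186e-02  1.51651795e+00 -7.96317683e-06
  1.53352465e+00  1.85251170e-01]
(array([0.45247373, 0.23570223, 0.49377014]), array([ 0.02751347, -0.23670549, -0.97122123])) [[480.95190052 136.37256573]
 [452.44145774 147.28543825]
 [466.76158081  30.70198644]]
```

View pics/w1b.png

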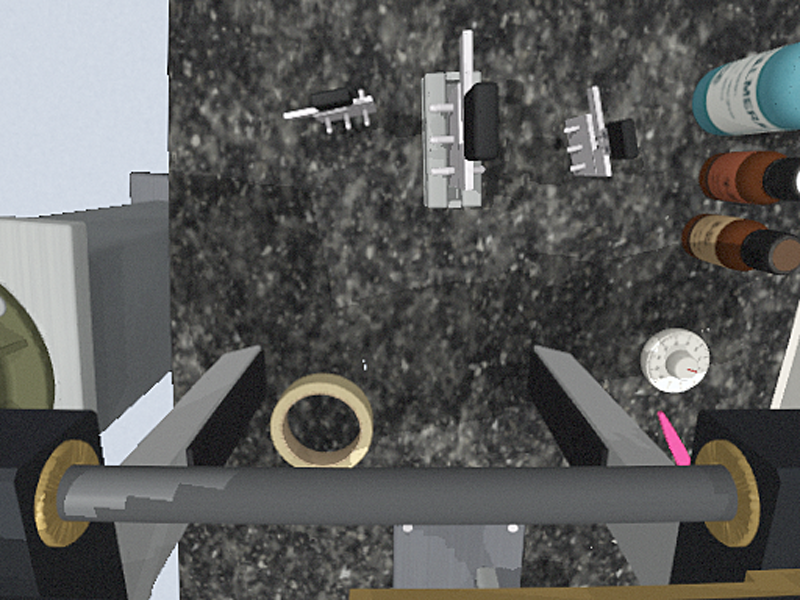

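The wrist view shows the black grip at (468–497, 82–160), the arm tip at (467,30) and the rack at (424–482, 72–207).

```bash
python3 - <<'E'
from h import *
m=ctrl.camera_model('wrist')
f=lambda x,y,z: atz(m,((x+.5)*.64-.5,(y+.5)*.64-.5),z).round(4)
print('grip',f(484.5,119,.198),'corners',f(497,84,.198),f(497,158,.198))
print('grip bottom-left', f(468,160,.154))
print('arm tip far top corners',f(462,30,.126),f(473,30,.126),'arm near',f(463,75,.126))
print('rack',[f(*p,.032) for p in [(425,73),(424,207),(482,207)]])
E
```

```text
grip [0.4967 0.2656 0.198 ] corners [0.5011 0.2837 0.198 ] [0.5058 0.2463 0.198 ]
grip bottom-left [0.496  0.2451 0.154 ]
arm tip far top corners [0.4868 0.3258 0.126 ] [0.4938 0.3264 0.126 ] arm near [0.4904 0.2988 0.126 ]
rack [array([0.4692, 0.3137, 0.032 ]), array([0.4787, 0.2065, 0.032 ]), array([0.528 , 0.2107, 0.032 ])]
```

Call:
play_rows --pt "0.03 0.015 0 0 0 0 0" --pt "0.03 0.015 0 0 0 0 0" --pt "0.0367 0.0173 0 0 0 0 0" --pt "0 0 0.03 0 0 0 0" --pt "0 0 0.04 0 0 0 0" --pt "0 0 0.03 0 0 0 0" --pt "0 0 0.02 0 0 0 0" --pt "0 0 0.02 0 0 0 0" --pt "0 0 0.018 0 0 0 0" --pt "0 0 0 0 0 0 0" --pt "0 0 0 0 0 0 0"

```text
time_s: 3.9
ee_pos: [0.4958, 0.265, 0.1573]
eef_rot: [-3.14, 0.0, 1.656]
force: [-0.1, -0.3, 0.1]
grip_width: 0.0474
grip_force: 0.0
```

Call:
play_rows --pt "0 0 0 0 0 0 0.4" --pt "0 0 0 0 0 0 0.6" --pt "0 0 0 0 0 0 1" --pt "0 0 0 0 0 0 1" --pt "0 0 0 0 0 0 1" --pt "0 0 0 0 0 0 1" --pt "0 0 0 0 0 0 1" --pt "0 0 0 0 0 0 1" --pt "0 0 0 0 0 0 1" --force 30

```text
time_s: 4.65
ee_pos: [0.4961, 0.2652, 0.1578]
eef_rot: [3.141, -0.0, 1.657]
force: [-0.1, -0.4, 4.9]
grip_width: 0.0137
grip_force: 30.0
```

Call:
play_rows --pt "0 0 -0.005 0 0 0 1" --pt "0 0 -0.01 0 0 0 1" --pt "0 0 -0.015 0 0 0 1" --pt "0 0 -0.02 0 0 0 1" --pt "0 0 -0.03 0 0 0 1" --pt "0 0 -0.03 0 0 0 1" --pt "0 0 -0.03 0 0 0 1" --pt "0 0 -0.03 0 0 0 1" --pt "0 0 -0.02 0 0 0 1" --pt "0 0 -0.01 0 0 0 1" --pt "0 0 0 0 0 0 1" --pt "0 0 0 0 0 0 1" --pt "0 0 0 0 0 0 1"

```text
time_s: 5.73
ee_pos: [0.4957, 0.2649, 0.3557]
eef_rot: [-3.139, 0.001, 1.657]
force: [0.1, 0.4, -3.5]
grip_width: 0.0138
grip_force: 30.0
```

```bash
python3 - <<'E'
from h import *
o=ctrl.get_obs();print(o['time_s'],o['ee_pos'],o['eef_rot'],o['force'],o['moment'],o['grip_width'])
m=ctrl.camera_model('wrist')
a=ctrl.camera('wrist');m2=ctrl.camera_model('scene');b=ctrl.camera('scene')
cv2.imwrite('pics/w2.png',a);cv2.imwrite('pics/s2.png',b)
# predicted hanger points
p=o['ee_pos'];yaw=o['eef_rot'][2]-np.pi/2
R=Ro.from_euler('z',yaw).as_matrix(); org=p+[0,0,.019-.168]
P=[org+R@np.array(q) for q in [(0,62,118),(0,62,98),(0,35,84),(0,-39,84),(0,-39,0),(0,35,0)] for q in [np.array(q)/1000]]
print(proj(m,P)[:2].round(0),proj(m2,P).round(0))
A=a[:,150:350];A=cv2.resize(A,(312,600))
u=proj(m2,[org+[0,0,.09]])[0].astype(int);x0,y0=u-[60,70]
B=cv2.resize(b[y0:y0+150,x0:x0+120],(480,600),interpolation=cv2.INTER_CUBIC);
for q in proj(m2,P): cv2.circle(B,tuple(((q-[x0,y0]+.5)*4).astype(int)),3,(0,0,255),1)
A=A.copy()
for q in proj(m,P): cv2.circle(A,(int((q[0]-150)*1.5625),int(q[1]*1.5625)),3,(0,0,255),1)
cv2.imwrite('pics/c3.png',np.hstack([A,B]))
E
```

```text
5.7333 [0.49566588 0.26487916 0.3556673 ] [-3.13894895e+00  9.56793194e-04  1.65737105e+00] [ 0.07366192  0.36594386 -3.45317623] [-0.05490541 -0.11343014 -0.02655231] 0.013798019665427135
[[251. 124.]
 [251. 123.]] [[160. 160.]
 [161. 168.]
 [172. 171.]
 [199. 162.]
 [200. 193.]
 [174. 202.]]
```

View pics/c3.png

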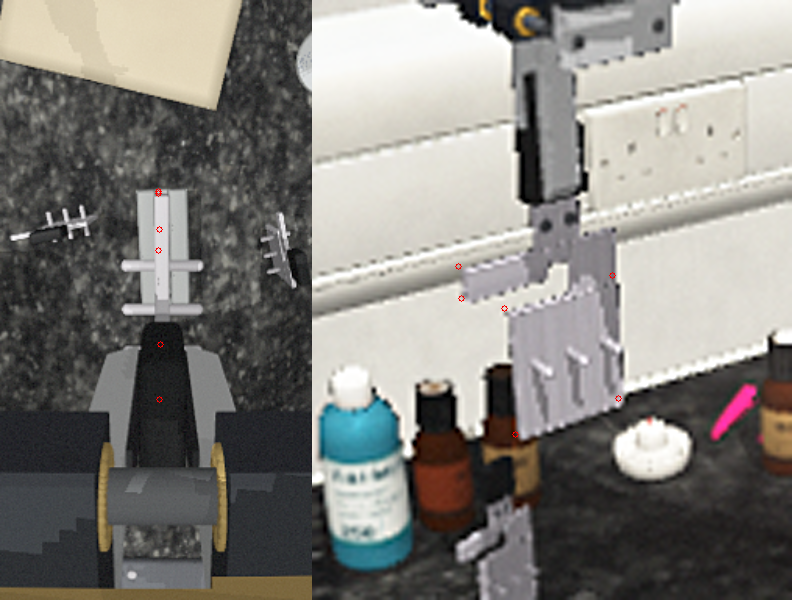

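The wrist overlay matches the predicted hanger pose at the arm tip, and the scene overlay matches within about a pixel. The hanger hangs upright in the grip, so I'll carry it to the -y side of the stand.

Call:
play_rows --pt "-0.01 0 -0.01 0 0 0 1" --pt "-0.02 0 -0.01 0 0 0 1" --pt "-0.03 0 0 0 0 0 1" --pt "-0.03 0 0 0 0 0 1" --pt "-0.03 0 0 0 0 0 1" --pt "-0.03 0 0 0 0 0 1" --pt "-0.03 0 0 0 0 0 1" --pt "-0.03 0 0 0 0 0 1" --pt "-0.03 0 0 0 0 0 1" --pt "-0.03 0 0 0 0 0 1" --pt "-0.03 0 0 0 0 0 1" --pt "-0.03 0 0 0 0 0 1" --pt "-0.03 0 0 0 0 0 1" --pt "-0.03 0 0 0 0 0 1" --pt "-0.03 0 0 0 0 0 1" --pt "-0.03 0 0 0 0 0 1" --pt "-0.03 0 0 0 0 0 1" --pt "-0.03 -0.001 0 0 0 0 1" --pt "-0.02 -0.001 0 0 0 0.3 1" --pt "-0.0145 0 0 0 0 0.3 1" --force 45

```text
time_s: 7.5
ee_pos: [0.5401, -0.2803, 0.3774]
eef_rot: [-3.141, -0.0, 1.645]
force: [1.4, 1.5, -3.1]
grip_width: 0.0138
grip_force: 45.0
```

Call:
play_rows --pt "0 0 0.02 0 0 0 1" --pt "0 0 0.03 0 0 0 1" --pt "0 0 0.03 0 0 0 1" --pt "0 0 0.03 0 0 0 1" --pt "0 0 0.02 0 0 0 1" --pt "0 0 0 0 0 0 1" --pt "0 0 0 0 0 0 1" --pt "0 0 0 0 0 0 1" --pt "0 0 0 0 0 0 1"

```text
time_s: 8.25
ee_pos: [0.5414, -0.2781, 0.2496]
eef_rot: [3.139, 0.002, 1.647]
force: [0.3, -0.0, -2.4]
grip_width: 0.014
grip_force: 45.0
```

```bash
python3 - <<'E'
from h import *
o=ctrl.get_obs();print(o['time_s'],o['ee_pos'],o['eef_rot'],o['force'],o['moment'],o['grip_width'])
m=ctrl.camera_model('wrist');m2=ctrl.camera_model('scene');m3=ctrl.camera_model('top')
a=ctrl.camera('wrist');b=ctrl.camera('scene');c=ctrl.camera('top')
cv2.imwrite('pics/w3.png',a);cv2.imwrite('pics/s3.png',b);cv2.imwrite('pics/t3.png',c)
y=np.radians(4.3);R=Ro.from_euler('z',y).as_matrix();C=np.array([.5534,-.1866,0])
for z in (.124,.14,.156):
  P=[C+R@np.array([q,0,z]) for q in (-.032,-.020,-.012)]; print(z,proj(m,P).round(1).tolist(),proj(m2,P).round(1).tolist())
A=cv2.resize(a[90:280,190:330],None,fx=3,fy=3,interpolation=cv2.INTER_CUBIC)
u=proj(m2,[P[1]])[0].astype(int)-[30,30];print(u)
B=cv2.resize(b[u[1]:u[1]+60,u[0]:u[0]+60],None,fx=6,fy=6,interpolation=cv2.INTER_CUBIC)
o=np.zeros((600,800,3),np.uint8);o[:570,:420]=A;o[:360,430:790]=B;cv2.imwrite('pics/c4.png',o)
E
```

```text
8.25 [ 0.54139667 -0.27805908  0.24959214] [3.13913173e+00 1.68114029e-03 1.64679772e+00] [ 0.28712606 -0.01490646 -2.39992957] [-0.01625265 -0.07604789 -0.00840252] 0.013966827720737289
0.124 [[236.1, 85.0], [250.2, 85.0], [259.6, 85.0]] [[316.5, 178.8], [313.8, 177.5], [311.9, 176.6]]
0.14 [[235.2, 83.8], [250.1, 83.8], [260.0, 83.8]] [[316.9, 174.2], [314.2, 172.8], [312.3, 172.0]]
0.156 [[234.1, 82.3], [249.9, 82.3], [260.4, 82.4]] [[317.4, 169.5], [314.6, 168.2], [312.7, 167.3]]
[284 138]
```

View pics/c4.png

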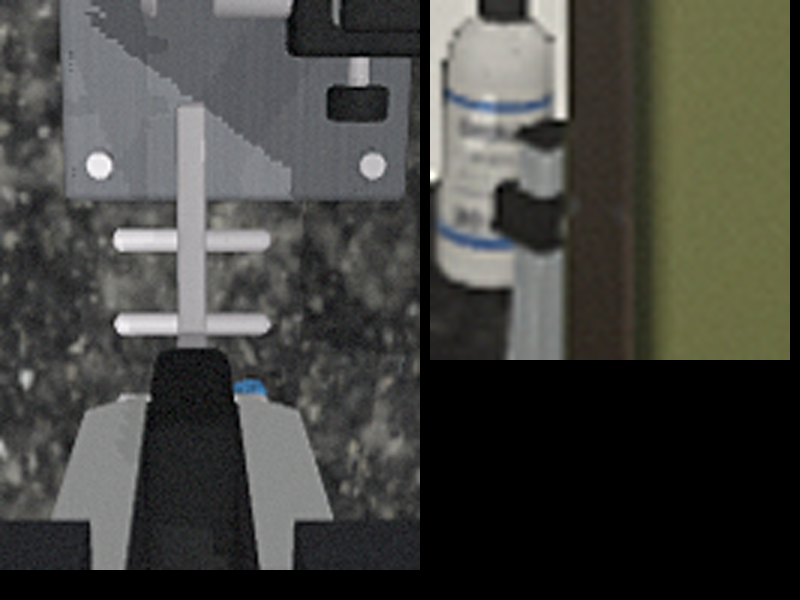

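The hanger sits square to the stand. The pin is at the top edge of the crop, so I'll look further up, and at the first scene image for the pin's height.

```bash
python3 - <<'E'
from h import *
a=cv2.imread('pics/w3.png');b=cv2.imread('pics/scene0.png')
o=np.zeros((600,800,3),np.uint8);o[:400,:480]=cv2.resize(a[50:150,200:320],None,fx=4,fy=4,interpolation=cv2.INTER_CUBIC)
o[:420,490:790]=cv2.resize(b[150:220,280:330],None,fx=6,fy=6,interpolation=cv2.INTER_CUBIC);cv2.imwrite('pics/c5.png',o)
E
```

```text
(no output)
```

View pics/c5.png

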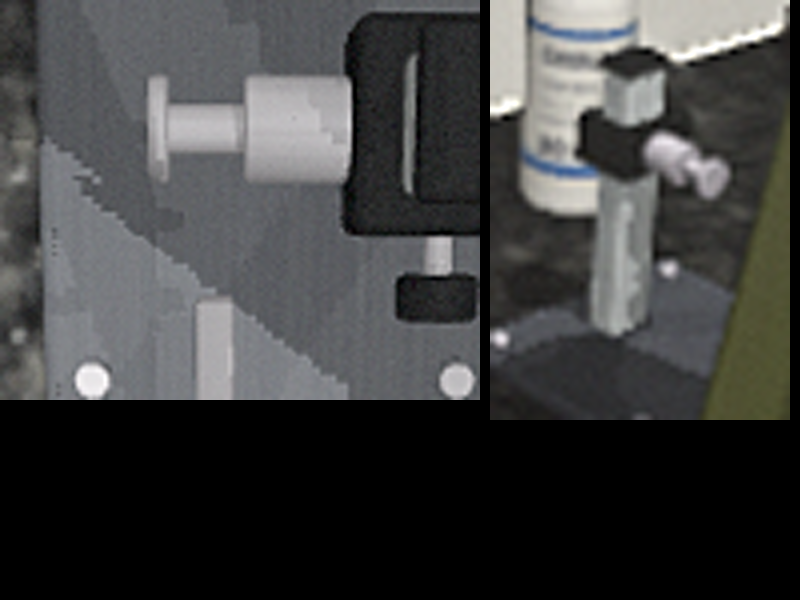

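```bash
python3 - <<'E'
from h import *
m=ctrl.camera_model('wrist');o=ctrl.get_obs();p=o['ee_pos'];yaw=o['eef_rot'][2]-np.pi/2
R=Ro.from_euler('z',yaw).as_matrix()
g=lambda x,y,z:R.T@(atz(m,((x+.5)/4-.5+200,(y+.5)/4-.5+50),z)-p)*1000
print('tip (expect 0,62)',g(214.5,298,p[2]-.031))
for z in (.124,.13,.14):print(z,'pin mid',g(206,127,z),'head front',g(148,127,z),'foot bolts',g(92,380,.014)-g(456,380,.014))
E
```

```text
tip (expect 0,62) [  1.2840828   61.86977875 -31.        ]
0.124 pin mid [  -0.40739225   93.32270443 -124.59042702] head front [ -12.68858454   93.33188887 -124.59042702] foot bolts [-1.09442299e+02 -3.52455599e-02  0.00000000e+00]
0.13 pin mid [  -0.37823373   92.88878392 -118.59042702] head front [ -12.41625142   92.8977865  -118.59042702] foot bolts [-1.09442299e+02 -3.52455599e-02  0.00000000e+00]
0.14 pin mid [  -0.32963618   92.16558308 -108.59042702] head front [ -11.96236289   92.17428257 -108.59042702] foot bolts [-1.09442299e+02 -3.52455599e-02  0.00000000e+00]
```

Call:
play_rows --pt "0.01 -0.001 0 0 0 0 1" --pt "0.02 -0.0005 0 0 0 0 1" --pt "0.01 0 0 0 0 0 1" --pt "0.005 0 0 0 0 0 1" --pt "0 0 0.01 0 0 0 1" --pt "0 0 0.015 0 0 0 1" --pt "0 0 0.01 0 0 0 1" --pt "0 0 0.005 0 0 0 1" --pt "0 0 0.004 0 0 0 1" --pt "0 0 0.004 0 0 0 1" --pt "0 0 0.003 0 0 0 1" --pt "0 0 0 0 0 0 1" --pt "0 0 0 0 0 0 1" --pt "0 0 0 0 0 0 1" --pt "0 0 0 0 0 0 1"

```text
time_s: 9.65
ee_pos: [0.5362, -0.2329, 0.1968]
eef_rot: [3.141, 0.0, 1.647]
force: [-0.7, -0.4, -2.7]
grip_width: 0.014
grip_force: 45.0
```

```bash
python3 - <<'E'
from h import *
o=ctrl.get_obs();p=o['ee_pos'];y=np.radians(4.4);print(p,o['force'],o['moment'])
print(Ro.from_euler('z',y).as_matrix().T@(p-[.5534,-.1866,0]))
E
```

```text
[ 0.53616693 -0.23290543  0.1968464 ] [-0.66485887 -0.39826768 -2.7219644 ] [-0.00773277 -0.16300104 -0.04361779]
[-0.02073478 -0.04484685  0.1968464 ]
```

Call:
play_rows --pt "0 0 0.001 0 0 0 1" --pt "0 0 0.001 0 0 0 1" --pt "0 0 0.001 0 0 0 1" --pt "0 0 0.001 0 0 0 1" --pt "0 0 0.001 0 0 0 1" --pt "0 0 0 0 0 0 1"

```text
time_s: 10.15
ee_pos: [0.536, -0.2328, 0.1911]
eef_rot: [-3.141, -0.0, 1.647]
force: [0.2, -0.1, -3.1]
grip_width: 0.0137
grip_force: 45.0
```

Call:
play_rows --pt "0 0 0.001 0 0 0 1" --pt "0 0 0.001 0 0 0 1" --pt "0 0 0.001 0 0 0 1" --pt "0 0 0 0 0 0 1" --pt "0 0 0 0 0 0 1"

```text
time_s: 10.57
ee_pos: [0.536, -0.2328, 0.1884]
eef_rot: [-3.141, -0.0, 1.647]
force: [0.2, -0.1, -1.9]
grip_width: 0.014
grip_force: 45.0
```

Call:
play_rows --pt "0 0 0.001 0 0 0 1" --pt "0 0 0 0 0 0 1" --pt "0 0 0 0 0 0 1"

```text
time_s: 10.82
ee_pos: [0.536, -0.2328, 0.1874]
eef_rot: [-3.142, -0.0, 1.647]
force: [-0.0, 0.3, -2.1]
grip_width: 0.0138
grip_force: 45.0
```

Call:
play_rows --pt "0 0 0.001 0 0 0 1" --pt "0 0 0 0 0 0 1" --pt "0 0 0 0 0 0 1"

```text
time_s: 11.07
ee_pos: [0.536, -0.2328, 0.1864]
eef_rot: [-3.142, -0.0, 1.647]
force: [0.4, 0.4, -2.7]
grip_width: 0.0139
grip_force: 45.0
```

```bash
python3 -c "
from h import *
o=ctrl.get_obs();print(o['ee_pos'],o['force'],o['moment'])"
```

```text
[ 0.53604747 -0.2328179   0.18638664] [ 0.37291553  0.43428537 -2.66334872] [ 0.00994599 -0.13460874 -0.00334474]
```

Call:
play_rows --pt "0 0 0.001 0 0 0 1" --pt "0 0 0.001 0 0 0 1" --pt "0 0 0 0 0 0 1" --pt "0 0 0 0 0 0 1"

```text
time_s: 11.4
ee_pos: [0.536, -0.2328, 0.1843]
eef_rot: [-3.141, -0.0, 1.647]
force: [-0.9, 0.3, -3.0]
grip_width: 0.0136
grip_force: 45.0
```

Call:
play_rows --pt "0 0 0.001 0 0 0 1" --pt "0 0 0.001 0 0 0 1" --pt "0 0 0 0 0 0 1" --pt "0 0 0 0 0 0 1"

```text
time_s: 11.73
ee_pos: [0.5361, -0.2329, 0.1825]
eef_rot: [3.142, 0.0, 1.647]
force: [-0.2, 0.3, -2.4]
grip_width: 0.0137
grip_force: 45.0
```

Call:
play_rows --pt "0 0 0.001 0 0 0 1" --pt "0 0 0.001 0 0 0 1" --pt "0 0 0 0 0 0 1" --pt "0 0 0 0 0 0 1"

```text
time_s: 12.07
ee_pos: [0.5363, -0.2331, 0.1818]
eef_rot: [3.14, 0.001, 1.647]
force: [-3.5, -1.1, 9.7]
grip_width: 0.014
grip_force: 45.0
```

Contact came at TCP z ≈ 0.182, which puts the pin axis at about 0.126 and agrees with the camera. I'll back up to the slot's centre.

Call:
play_rows --pt "0 0 -0.0015 0 0 0 1" --pt "0 0 -0.0015 0 0 0 1" --pt "0 0 -0.0005 0 0 0 1" --pt "0 0 0 0 0 0 1" --pt "0 0 0 0 0 0 1"

```text
time_s: 12.48
ee_pos: [0.536, -0.2328, 0.1837]
eef_rot: [-3.141, -0.0, 1.647]
force: [0.1, -0.1, -2.1]
grip_width: 0.0139
grip_force: 45.0
```

```bash
python3 - <<'E'
from h import *
o=ctrl.get_obs();p=o['ee_pos'];print(p,o['eef_rot'],o['force'],o['moment'])
a=ctrl.camera('wrist');cv2.imwrite('pics/w4.png',a)
cv2.imwrite('pics/c6.png',cv2.resize(a[60:200,190:320],None,fx=4,fy=4,interpolation=cv2.INTER_CUBIC))
E
```

```text
[ 0.53600003 -0.23278778  0.18367772] [-3.14128741e+00 -2.34316323e-04  1.64690894e+00] [ 0.09501731 -0.11033988 -2.14327639] [-0.03071276 -0.09790051 -0.01244694]
```

View pics/c6.png

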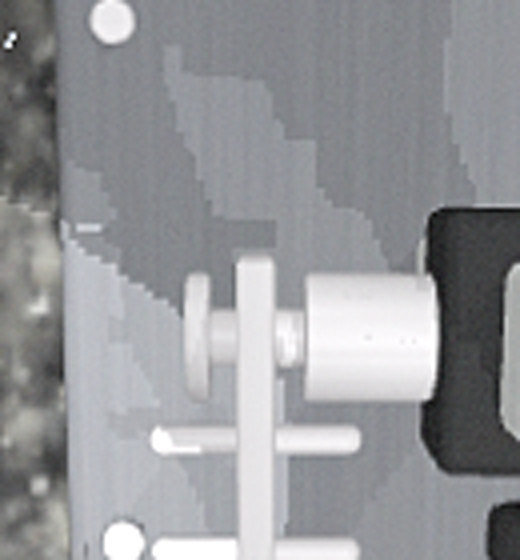

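The arm is centred between head (x≈209) and collar (x≈305), with its tip at row 258 and the pin axis at row 337.

```bash
python3 - <<'E'
from h import *
m=ctrl.camera_model('wrist');o=ctrl.get_obs();p=o['ee_pos'];R=Ro.from_euler('z',o['eef_rot'][2]-np.pi/2).as_matrix()
g=lambda x,y,z:R.T@(atz(m,((x+.5)/4-.5+190,(y+.5)/4-.5+60),z)-p)*1000
print('tip',g(256,256,p[2]-.031),'pin',g(257,337,.131),g(257,337,.126))
E
```

```text
tip [  1.47743757  62.18713575 -31.        ] pin [  1.65536695  47.86172959 -52.67743057] [  1.66139023  47.35712088 -57.67743057]
```

Call:
play_rows --pt "0.003 0 0 0 0 0 1" --pt "0.005 0 0 0 0 0 1" --pt "0.005 0 0 0 0 0 1" --pt "0.005 0 0 0 0 0 1" --pt "0.004 0 0 0 0 0 1" --pt "0 0 0 0 0 0 1" --pt "0 0 0 0 0 0 1"

```text
time_s: 13.12
ee_pos: [0.5344, -0.2106, 0.1841]
eef_rot: [3.141, 0.0, 1.647]
force: [0.5, -0.3, -2.4]
grip_width: 0.0139
grip_force: 45.0
```

Call:
play_rows --pt "0.004 0 0 0 0 0 1" --pt "0.004 0 0 0 0 0 1" --pt "0.004 0 0 0 0 0 1" --pt "0.003 0 0 0 0 0 1" --pt "0.003 0 0 0 0 0 1" --pt "0.002 0 0 0 0 0 1" --pt "0 0 0 0 0 0 1" --pt "0 0 0 0 0 0 1"

```text
time_s: 13.78
ee_pos: [0.5329, -0.1909, 0.184]
eef_rot: [3.141, 0.0, 1.647]
force: [-0.0, 0.7, -2.7]
grip_width: 0.0135
grip_force: 45.0
```

Call:
play_rows --pt "0.0015 0 0 0 0 0 1" --pt "0.0015 0 0 0 0 0 1" --pt "0.0015 0 0 0 0 0 1" --pt "0.001 0 0 0 0 0 1" --pt "0 0 0 0 0 0 1" --pt "0 0 0 0 0 0 1"

```text
time_s: 14.28
ee_pos: [0.5325, -0.1854, 0.184]
eef_rot: [3.142, 0.0, 1.647]
force: [0.4, -0.7, -2.6]
grip_width: 0.0138
grip_force: 45.0
```

Call:
play_rows --pt "0.001 0 0 0 0 0 1" --pt "0 0 0 0 0 0 1" --pt "0 0 0 0 0 0 1"

```text
time_s: 14.53
ee_pos: [0.5324, -0.1845, 0.1839]
eef_rot: [3.142, -0.0, 1.647]
force: [-0.7, -0.1, -2.2]
grip_width: 0.0136
grip_force: 45.0
```

Call:
play_rows --pt "0.001 0 0 0 0 0 1" --pt "0 0 0 0 0 0 1" --pt "0 0 0 0 0 0 1"

```text
time_s: 14.78
ee_pos: [0.5323, -0.1835, 0.1839]
eef_rot: [-3.142, -0.0, 1.647]
force: [0.0, 0.3, -2.8]
grip_width: 0.0141
grip_force: 45.0
```

Call:
play_rows --pt "0.001 0 0 0 0 0 1" --pt "0 0 0 0 0 0 1" --pt "0 0 0 0 0 0 1"

```text
time_s: 15.03
ee_pos: [0.5322, -0.1829, 0.184]
eef_rot: [3.141, 0.001, 1.647]
force: [-0.1, -5.1, -2.9]
grip_width: 0.0137
grip_force: 45.0
```

The closed end of the slot touched at y ≈ -0.183. I'll back off 2.6 mm to centre the notch, then lower.

Call:
play_rows --pt "-0.0013 0 0 0 0 0 1" --pt "-0.0013 0 0 0 0 0 1" --pt "0 0 0 0 0 0 1" --pt "0 0 0.001 0 0 0 1" --pt "0 0 0.001 0 0 0 1" --pt "0 0 0.001 0 0 0 1" --pt "0 0 0.001 0 0 0 1" --pt "0 0 0 0 0 0 1" --pt "0 0 0 0 0 0 1"

```text
time_s: 15.78
ee_pos: [0.5324, -0.185, 0.1799]
eef_rot: [-3.141, -0.0, 1.647]
force: [0.4, 0.2, -2.7]
grip_width: 0.0139
grip_force: 45.0
```

Below the slot-roof contact height (0.182) with no contact force, so the notch is over the pin.

Call:
play_rows --pt "0 0 0.001 0 0 0 1" --pt "0 0 0.001 0 0 0 1" --pt "0 0 0.001 0 0 0 1" --pt "0 0 0.001 0 0 0 1" --pt "0 0 0.001 0 0 0 1" --pt "0 0 0 0 0 0 1" --pt "0 0 0 0 0 0 1"

```text
time_s: 16.37
ee_pos: [0.5324, -0.1851, 0.1749]
eef_rot: [-3.142, -0.0, 1.647]
force: [0.8, 1.4, -2.9]
grip_width: 0.0136
grip_force: 45.0
```

Call:
play_rows --pt "0 0 0.0007 0 0 0 1" --pt "0 0 0 0 0 0 1" --pt "0 0 0 0 0 0 1"

```text
time_s: 16.62
ee_pos: [0.5325, -0.1851, 0.1744]
eef_rot: [3.141, 0.0, 1.647]
force: [0.1, -0.4, -1.8]
grip_width: 0.0136
grip_force: 45.0
```

Call:
play_rows --pt "0 0 0.0007 0 0 0 1" --pt "0 0 0 0 0 0 1" --pt "0 0 0 0 0 0 1"

```text
time_s: 16.87
ee_pos: [0.5326, -0.1852, 0.1741]
eef_rot: [3.141, 0.0, 1.647]
force: [-1.5, 1.3, 5.3]
grip_width: 0.0138
grip_force: 45.0
```

The notch is resting on the pin. I'll relieve the load slightly and release with a small opening.

Call:
play_rows --pt "0 0 -0.0006 0 0 0 1" --pt "0 0 0 0 0 0 1" --pt "0 0 0 0 0 0 1" --pt "0 0 0 0 0 0 0.8" --pt "0 0 0 0 0 0 0.6" --pt "0 0 0 0 0 0 0.4" --pt "0 0 0 0 0 0 0.4" --pt "0 0 0 0 0 0 0.4" --pt "0 0 0 0 0 0 0.4" --force 10

```text
time_s: 17.62
ee_pos: [0.5323, -0.1851, 0.174]
eef_rot: [-3.141, -0.0, 1.647]
force: [-0.3, -0.2, -0.3]
grip_width: 0.0283
grip_force: 0.0
```

```bash
python3 - <<'E'
from h import *
o=ctrl.get_obs();print(o['ee_pos'],o['force'],o['grip_width'])
a=ctrl.camera('wrist');cv2.imwrite('pics/w5.png',a);cv2.imwrite('pics/c7.png',cv2.resize(a[60:300,150:350],None,fx=2.5,fy=2.5,interpolation=cv2.INTER_CUBIC))
E
```

```text
[ 0.53234339 -0.18507901  0.17404832] [-0.32011317 -0.19564153 -0.34873308] 0.028346675383817133
```

View pics/c7.png

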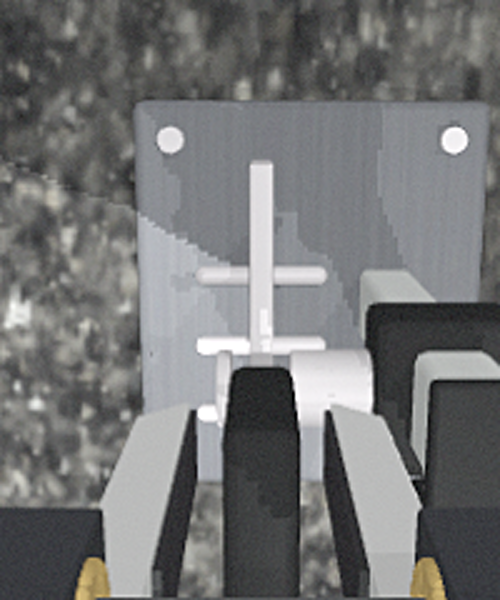

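The hanger hangs free between the open fingers: the grip at (262,480) is clear on both sides, and the plate is square between head and collar. I'll retract straight up.

Call:
play_rows --pt "0 0 -0.005 0 0 0 0.4" --pt "0 0 -0.01 0 0 0 0.4" --pt "0 0 -0.02 0 0 0 0.4" --pt "0 0 -0.02 0 0 0 0.4" --pt "0 0 -0.03 0 0 0 0.4" --pt "0 0 -0.03 0 0 0 0.4" --pt "0 0 -0.02 0 0 0 0.4" --pt "0 0 0 0 0 0 0.4" --pt "0 0 0 0 0 0 0.4" --pt "0 0 0 0 0 0 0.4" --pt "0 0 0 0 0 0 0.4" --pt "0 0 0 0 0 0 0.4" --pt "0 0 0 0 0 0 0.4"

```text
time_s: 18.75
ee_pos: [0.5323, -0.185, 0.3085]
eef_rot: [-3.141, -0.001, 1.647]
force: [0.5, 0.0, -0.0]
grip_width: 0.0283
grip_force: 0.0
```

```bash
python3 - <<'E'
from h import *
a=ctrl.camera('wrist');b=ctrl.camera('scene')
cv2.imwrite('pics/c8.png',np.hstack([cv2.resize(a[60:300,150:350],(400,480)),cv2.resize(b[110:254,250:370],(400,480))]))
E
```

```text
(no output)
```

View pics/c8.png

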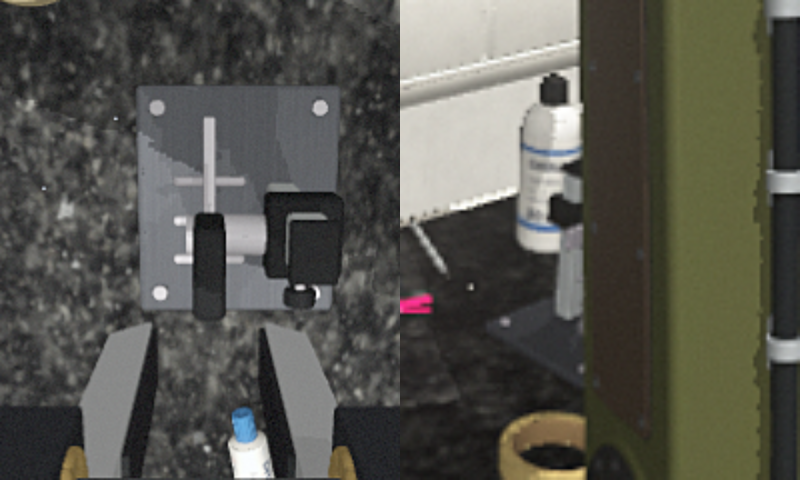

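The hanger (209,220) hangs on the pin, square and upright, and the gripper is clear of it.

```bash
python3 -c "
from station import ctrl
print(ctrl.hand_in())"
```

```text
the job is handed in; nothing more can be done
None
```

The large hanger hangs by its notch on the stand's pin, upright and released, and the job is handed in at about 19 s; the verdict wasn't shown to me.

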